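Fresh guest soap from the spring-fed caddy

ROBOT

A 6-joint arm with a two-finger parallel gripper is mounted at the origin on the work surface. World frame = base frame: x ahead of the robot, y to its left, z up, the work surface at z = 0. Lengths are in m, angles in rad, forces in N, time in s.
With the tool pointing down it reaches from about 0.25 to 0.8 m from the base axis. Payload 3.9 kg.
Tool frame: the origin (TCP) lies on the centre line of the jaws, within the pads' length; the fingertips stand 19 mm ahead of it and the grasp point (between the pads) is the TCP; z points along the fingers, y is the direction in which the jaws open and shut (so a half turn about z gives the same grasp; the last joint's range is limited). The gripper opens to 85 mm and grips with 20 to 120 N. Pads are 22 mm wide; open, the fingers measure 114 mm over their backs; the gripper's body (76 mm by 85 mm) begins 54 mm behind the grasp point. The pads swing forward as they close: fully open they stand 13 mm farther back than shut.
Start: joints at [-1.137, 0.26, -0.138, 1.173, 0, 1.571], TCP at [0.221, -0.476, 0.25] pointing down, gripper open.
Joint ranges: [-2.78, 2.78], [-0.83, 1.72], [-1.28, 1.37], [-1.9, 2.12], [-1.57, 1.48], [-3.14, 3.14]. Speed limits (rad/s): [2.57, 2.57, 3.14, 3.14, 3.14, 3.14].

INTERFACE

Orientations are given as a 3x3 rotation matrix whose columns are the frame's x, y, z axes.
In Python, from rig import telemetry, imaging, env gives the robot as it stands.
- The arm moves only by the tool servo_tool, never from a script. Its argument "series" is a list of rows, each a list of 7 numbers: the turn, a rotation vector about the tool's x, y, z in rad, then the shift along the tool's x, y, z in m, then the finger opening in m, from 0 to 0.0854. In form: [[wx, wy, wz, x, y, z, claw], ...]. A call has 1 to 10 rows; each row shifts and turns the commanded pose from where the row before left it, along the tool's axes as they then stand; what a row does not reach is not made up. A row lasts 1/8 s, in which the tool goes at most 62.5 mm and 10.7 degrees, less where a joint would pass 70% of its speed; a pose out of reach is approached as far as the arm can. A call with a gripper value outside its range is refused whole. The fingers move at their own pace and stop on an object; "force" is the grip in N (left out, the last holds). Time passes only in rows, so rows that do not move let the fingers close. It gives the time, the measured TCP pose, the force and the opening at its end, in the units of the state.
- telemetry.sense(): the state, without advancing time (a new reading comes with each control period).
- imaging.camera(name): name is "scene" or "side" or "wrist"; returns the picture (384x512x3 uint8, blue, green, red); there is no depth.
- imaging.camera_params(name): a dict with "camera_matrix" (3x3 intrinsics, pixels), "eye" and "rotation" of the camera in the world. Camera axes: x right, y up, looking along -z (the intrinsics and any distortion apply to the point x, -y, -z); pixel columns grow to the right and rows downward; lengths in m; the calibration is good to about 2 mm. A picture is of the moment at which its call begins: read the wrist's pose just before it. camera_params takes no time and is no camera call; for the wrist camera it gives the pose at the moment of the call.
- env.hand_in(): hands the job in, once; it reports no verdict.
The state is a dict: "t": time; "q": joint angles; "dq": joint speeds; "effort": joint torques, N m; "position": TCP position; "eef_rot": TCP orientation; "contact_force": force on the tool from outside, world axes, zero at the start; "moment": the same for the moment, N m; "grip_width": opening from 0.0 (shut) to 1.0 (fully open).
Only numpy, scipy, OpenCV 4.12 (cv2) and the standard library are available. Lean on these libraries where they do the work, as an engineer would, in place of code of your own. Each camera call takes 0.05 s, during which the arm holds its last target.

TASK

Lay out a fresh soap for the guest: take the top bar off the spring-fed soap caddy, so that the next bar rises into its place, and set it down flat inside the rim of the slatted soap dish, long side along the dish's long side. Lower it onto the slats before letting go, do not drop it, and leave the other bars in the caddy.

Things in the scene. Friction and masses are not known exactly. Their poses are not given: they have to be found in the camera images.
- soap_top_mid (a point): Centre of the top bar in the caddy: plain ivory soap 76 long (own x) x 50 wide (own y) x 20 mm high (own z), 80 g, flat, uppermost of three equal bars. Its underside starts about 78 mm above the table, up to 8 mm higher or lower as the bars weigh less or more. Grip across its 50 mm width: the long sides are open over the middle 64 mm, between the caddy's corner angles.
- soap_next_mid (a point): Centre (half-way up) of the second bar, equal to the first and lying directly under it in the caddy; same axes. It rises about 20 mm when the top bar is taken away.
- caddy: Spring-fed soap caddy, fixed: mid-brown wooden plinth 112 (x) x 86 (y) x 22 mm high; four steel corner angles, tops 88 mm above the table, guide the bars with 1.5 mm play, so the top bar's upper half stands free. Origin: centre of the underside, z up, x along the bars. Bars lie on a sprung plate: about 0.4 N presses the stack down 10 mm, to a stop. Lift bars straight up.
- dish_seat (a point): Centre of the seat of the soap dish, on top of its slats, 16 mm above the table. Rectangular light wooden dish, fixed, 122 (own x, along its five slats) x 96 mm (own y) outside, 106 x 80 mm inside the rim; rim 5 mm above the slats. z up. A bar lying in it has its centre 10 mm above this point; hold the bar by its upper half so that the fingers clear the rim.
Mind the look-alikes: they are no part of the job. What is shaped like the part that bears soap_next_mid but turquoise or yellow is not meant. What is shaped like the caddy but red is not meant.

How it is judged:
On the way, in this order (a step that is already met when the one before it is completed fails the run):
1. the top bar is lifted clear of the caddy in the gripper and the next bar has risen into its place (z of soap_top_mid in the frame of caddy above 0.118 m and contact force between the fingers and soap_top above 0.3 N and z of soap_next_mid in the frame of caddy between 0.078 and 0.1 m and horizontal distance between soap_next_mid and caddy below 0.01 m), for 0.1 s.
2. the bar is lowered onto or to within 8 mm of the slats of the dish while still held (z of soap_top_mid in the frame of dish_seat below 0.018 m and contact force between the fingers and soap_top above 0.3 N and x of soap_top_mid in the frame of dish_seat between -0.018 and 0.018 m and y of soap_top_mid in the frame of dish_seat between -0.018 and 0.018 m), for 0.05 s.
At the end, for the whole second after the job is handed in: Bar at rest, let go, flat (4.5 deg) on the slats inside the rim: centre within 18 mm of the seat's in the dish's x and y, 6 to 13 mm above it, long sides within 20 deg. The second bar rests in the caddy, within 10 mm of its axis, centre 78 to 100 mm up (x of soap_top_mid in the frame of dish_seat between -0.018 and 0.018 m and y of soap_top_mid in the frame of dish_seat between -0.018 and 0.018 m and z of soap_top_mid in the frame of dish_seat between 0.006 and 0.013 m and angle between soap_top_mid's own z axis and vertical below 0.08 rad and angle between the x axis of soap_top_mid and the x axis of dish_seat, either way round below 0.35 rad and linear speed of each of soap_top, soap_next below 0.02 m/s and z of soap_next_mid in the frame of caddy between 0.078 and 0.1 m and horizontal distance between soap_next_mid and caddy below 0.01 m); the robot touches nothing.
It also fails if it takes over 38 s, if anything falls off the work surface, if the arm or the gripper's body presses on something with over 40 N, if the wrist force passes 120 N, or if a joint passes its speed limit or range.

## Working session

There is one attempt and no reset: what is moved stays moved. The work goes in short steps, Python scripts to look and compute and a tool call to move; the robot and the scene stay as the last step left them, time stands still between calls to the robot, and variables do not carry over. Pictures are saved under pics/ and viewed, and the job is handed in when it is done.

Besides the shell and the picture viewer there is one more tool, called after "Call:" as name(argument=value, ...) on one line, values as JSON. servo_tool: Moves the arm, as the interface text tells. Its arguments: {"type":"object","properties":{"series":{"type":"array","items":{"type":"array","items":{"type":"number"}}},"force":{"type":"number"}},"required":["series"]}

```bash
mkdir -p pics
cat > h.py <<'E'
import numpy as np, cv2
from rig import telemetry, imaging, env
def ray(P,u,v):
    K=np.array(P["camera_matrix"]);R=np.array(P["rotation"]);e=np.array(P["eye"])
    d=np.linalg.inv(K)@np.array([u,v,1.]); d=R@np.array([d[0],-d[1],-d[2]])
    return e,d/np.linalg.norm(d)
def onz(P,u,v,z):
    e,d=ray(P,u,v); return e+d*(z-e[2])/d[2]
def proj(P,X):
    K=np.array(P["camera_matrix"]);R=np.array(P["rotation"]);e=np.array(P["eye"])
    c=R.T@(np.array(X)-e); p=K@np.array([c[0],-c[1],-c[2]]); return p[:2]/p[2]
def tri(P1,a,P2,b):
    e1,d1=ray(P1,*a);e2,d2=ray(P2,*b)
    A=np.stack([d1,-d2],1);t=np.linalg.lstsq(A,e2-e1,rcond=None)[0]
    x,y=e1+t[0]*d1,e2+t[1]*d2
    return (x+y)/2,np.linalg.norm(x-y)
E
python3 - <<'E'
from h import *
for n in ["scene","side","wrist"]:
    P=imaging.camera_params(n); im=imaging.camera(n); cv2.imwrite(f"pics/{n}0.png",im)
    print(n,{k:np.round(np.array(v),3).tolist() if not isinstance(v,str) else v for k,v in P.items()})
s=telemetry.sense(); print(s)
E
```

```text
scene {'camera_matrix': [[383.736, 0.0, 248.093], [0.0, 383.736, 189.716], [0.0, 0.0, 1.0]], 'eye': [1.097, 0.365, 0.814], 'rotation': [[-0.568, -0.57, 0.594], [0.823, -0.386, 0.416], [-0.008, 0.726, 0.688]]}
side {'camera_matrix': [[480.628, 0.0, 254.707], [0.0, 480.628, 190.747], [0.0, 0.0, 1.0]], 'eye': [0.21, 0.891, 0.655], 'rotation': [[-0.96, 0.139, -0.245], [-0.281, -0.472, 0.835], [0.0, 0.87, 0.492]]}
wrist {'camera_matrix': [[338.483, 0.0, 258.046], [0.0, 338.483, 196.043], [0.0, 0.0, 1.0]], 'eye': [0.279, -0.449, 0.374], 'rotation': [[0.421, 0.876, 0.234], [-0.907, 0.406, 0.109], [-0.0, -0.258, 0.966]]}
{'t': 0.15, 'q': array([-1.13700511e+00,  2.60541905e-01, -1.39078539e-01,  1.17271537e+00,
        1.56864794e-05,  1.57081965e+00]), 'dq': array([-0.00067531, -0.00387719,  0.0029009 , -0.00151253,  0.00199658,
       -0.00229371]), 'effort': array([-1.21872501e-03, -4.06006587e+01,  2.54165787e+01,  1.26975853e-02,
        4.27615362e-06,  1.28447115e-05]), 'position': array([ 0.22045728, -0.47591463,  0.24964931]), 'eef_rot': array([[ 9.07388587e-01,  4.20292223e-01, -6.32834060e-04],
       [ 4.20292699e-01, -9.07387501e-01,  1.40349080e-03],
       [ 1.56505514e-05, -1.53948707e-03, -9.99998815e-01]]), 'contact_force': array([ 0.44843016, -0.62259862,  1.06780065]), 'moment': array([ 0.03559723,  0.02781511, -0.0109558 ]), 'grip_width': 0.9999199412360493}
```

View pics/scene0.png

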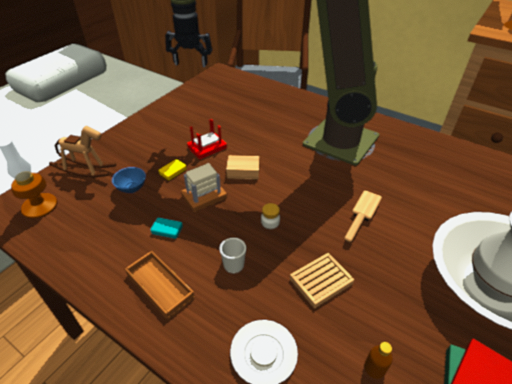

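View pics/side0.png

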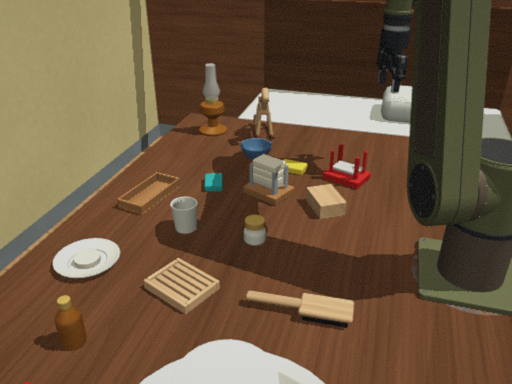

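View pics/wrist0.png

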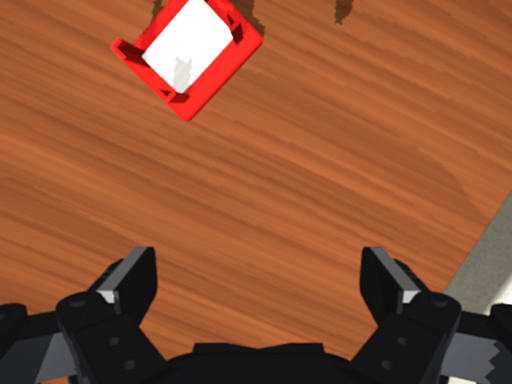

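The scene view has the caddy with ivory bars at about (203,183) and the dish at (322,280). In the side view they are at (268,178) and (182,285). The red caddy is a decoy. I'll zoom in on both.

Run:
```python
import cv2,numpy as np
a=cv2.imread("pics/scene0.png");b=cv2.imread("pics/side0.png")
f=lambda im,x,y,w,h:cv2.resize(im[y:y+h,x:x+w],(400,300),interpolation=cv2.INTER_CUBIC)
cv2.imwrite("pics/z0.png",np.vstack([np.hstack([f(a,165,155,80,60),f(a,282,245,80,60)]),np.hstack([f(b,230,145,80,60),f(b,142,255,80,60)])]))
```

```text
(no output)
```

View pics/z0.png

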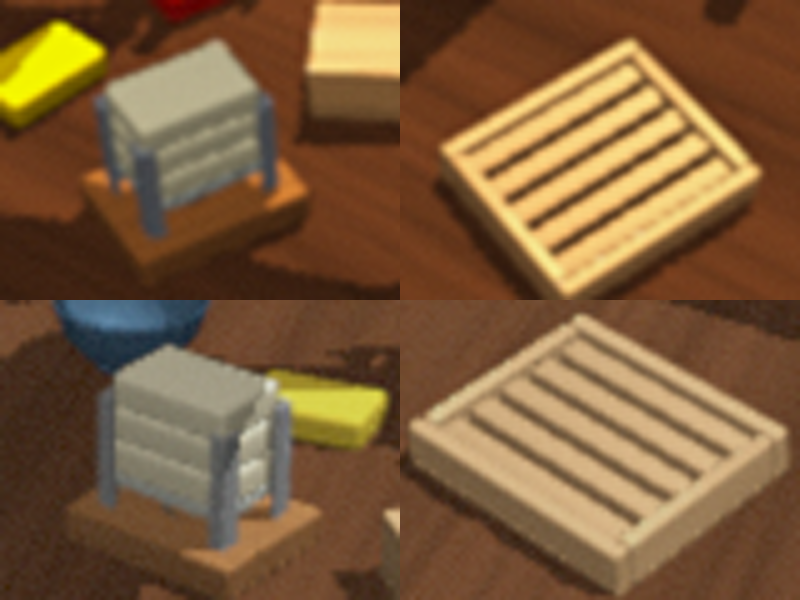

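Run:
```python
from h import *
S=imaging.camera_params("scene");D=imaging.camera_params("side")
def go(sc,sd,z,nm):
    a=np.array([onz(S,*p,z) for p in sc]);b=np.array([onz(D,*p,z) for p in sd])
    print(nm,"\n",a.round(3),"\n",b.round(3), a.mean(0).round(4),b.mean(0).round(4))
    for p,x in zip(sc,a):
        j=np.argmin(np.linalg.norm(b-x,axis=1)); print(j,*[np.round(v,4) for v in tri(S,p,D,sd[j])])
    for c in (a,b): 
        L=[np.linalg.norm(c[i]-c[i-1]) for i in range(4)]; print(np.round(L,3),[np.round(np.degrees(np.arctan2(*(c[i]-c[i-1])[1::-1])),1) for i in range(4)])
q=lambda l,x,y:[(x+u/5-.4,y+v/5-.4) for u,v in l]
go(q([(218,40),(106,88),(142,135),(262,90)],165,155),q([(170,47),(115,80),(216,117),(278,83)],230,145),.098,"bar")
go(q([(232,38),(41,150),(165,300),(362,172)],282,245),q([(180,17),(10,125),(225,245),(388,135)],142,255),.021,"dish")
```

```text
bar 
 [[ 0.449 -0.23   0.098]
 [ 0.518 -0.256  0.098]
 [ 0.537 -0.213  0.098]
 [ 0.47  -0.181  0.098]] 
 [[ 0.521 -0.257  0.098]
 [ 0.538 -0.209  0.098]
 [ 0.475 -0.182  0.098]
 [ 0.454 -0.23   0.098]] [ 0.4937 -0.2203  0.098 ] [ 0.4969 -0.2192  0.098 ]
3 [ 0.4527 -0.2269  0.1006] 0.0024
0 [ 0.5198 -0.2547  0.0993] 0.0007
1 [ 0.538  -0.2124  0.0973] 0.0023
2 [ 0.4738 -0.1778  0.1012] 0.0021
[0.053 0.074 0.047 0.075] [np.float64(-113.1), np.float64(-20.5), np.float64(66.3), np.float64(154.8)]
[0.072 0.051 0.068 0.052] [np.float64(-22.0), np.float64(70.4), np.float64(156.5), np.float64(-114.2)]
dish 
 [[0.489 0.187 0.021]
 [0.602 0.14  0.021]
 [0.64  0.227 0.021]
 [0.526 0.274 0.021]] 
 [[0.601 0.143 0.021]
 [0.638 0.228 0.021]
 [0.526 0.268 0.021]
 [0.489 0.19  0.021]] [0.5642 0.2068 0.021 ] [0.5635 0.2071 0.021 ]
3 [0.489  0.1875 0.02  ] 0.0028
0 [0.6019 0.1402 0.0196] 0.0017
1 [0.6388 0.2263 0.0192] 0.0009
2 [0.5259 0.2722 0.0233] 0.0042
[0.095 0.123 0.095 0.123] [np.float64(-113.3), np.float64(-22.4), np.float64(66.4), np.float64(157.8)]
[0.122 0.092 0.118 0.086] [np.float64(-22.9), np.float64(66.8), np.float64(160.3), np.float64(-115.9)]
```

The bar's centre is about (0.496, -0.219) with its top at about 0.099 and its yaw at about -23.5°. The dish's centre is about (0.564, 0.207) with the rim at about 0.021 and yaw at about -22.5°. Both match the given sizes. Next I'll test the q6 direction.

Call:
servo_tool(series=[[0,0,-0.18,0,0,0,0.085],[0,0,-0.18,0,0,0,0.085]])

```text
t: 0.4
position: [0.2205, -0.4761, 0.2499]
eef_rot: [[0.697, 0.717, -0.0], [0.717, -0.697, 0.001], [0.0, -0.001, -1.0]]
contact_force: [-0.9, -0.4, -0.1]
grip_width: 0.998
```

Run:
```python
from h import *
s=telemetry.sense(); print(s['t'],s['q'].round(3),s['position'],s['eef_rot'].round(3))
d=np.array([.496,-.219,.25])-s['position']; print(s['eef_rot'].T@d)
```

```text
0.4 [-1.137  0.26  -0.139  1.173  0.     1.205] [ 0.22053737 -0.47611143  0.24992213] [[ 0.697  0.717 -0.   ]
 [ 0.717 -0.697  0.001]
 [ 0.    -0.001 -1.   ]]
[3.76362443e-01 1.83647585e-02 2.90549923e-05]
```

Call:
servo_tool(series=[[0,0,0,0.047,0.0023,0,0.085],[0,0,0,0.047,0.0023,0,0.085],[0,0,0,0.047,0.0023,0,0.085],[0,0,0,0.047,0.0023,0,0.085],[0,0,0,0.047,0.0023,0,0.085],[0,0,0,0.047,0.0023,0,0.085],[0,0,0,0.047,0.0023,0,0.085],[0,0,0,0.047,0.0023,0,0.085]])

```text
t: 1.4
position: [0.4983, -0.2199, 0.25]
eef_rot: [[0.701, 0.713, -0.0], [0.713, -0.701, 0.0], [-0.0, -0.0, -1.0]]
contact_force: [-0.2, -0.5, -0.0]
grip_width: 0.993
```

Call:
servo_tool(series=[[0,0,-0.18,0,0,0,0.085],[0,0,-0.18,0,0,0,0.085],[0,0,-0.18,0,0,0,0.085],[0,0,-0.18,0,0,0,0.085],[0,0,-0.18,0,0,0,0.085],[0,0,-0.18,0,0,0,0.085],[0,0,-0.18,0,0,0,0.085],[0,0,-0.18,0,0,0,0.085],[0,0,-0.18,0,0,0,0.085],[0,0,-0.18,0,0,0,0.085]])

```text
t: 2.65
position: [0.4972, -0.221, 0.2499]
eef_rot: [[-0.857, 0.516, -0.001], [0.516, 0.857, 0.0], [0.001, -0.0, -1.0]]
contact_force: [-0.4, 0.4, -0.2]
grip_width: 0.996
```

Call:
servo_tool(series=[[0,0,-0.13,0,0,0,0.085],[0,0,0,0,0,0,0.085],[0,0,0,0,0,0,0.085]])

```text
t: 3.02
position: [0.4973, -0.2211, 0.2501]
eef_rot: [[-0.913, 0.407, -0.0], [0.407, 0.913, 0.0], [0.0, -0.0, -1.0]]
contact_force: [-0.4, 0.0, 0.4]
grip_width: 0.994
```

Run:
```python
from h import *
s=telemetry.sense(); print(s['t'],s['q'].round(3),s['position'],s['eef_rot'].round(3))
P=imaging.camera_params("wrist");cv2.imwrite("pics/w1.png",imaging.camera("wrist"))
import pickle;pickle.dump(P,open("w1.pkl","wb"))
```

```text
3.025 [-4.180e-01  2.930e-01 -9.200e-02  1.186e+00 -0.000e+00  1.000e-03] [ 0.49727316 -0.22113724  0.25010739] [[-0.913  0.407 -0.   ]
 [ 0.407  0.913  0.   ]
 [ 0.    -0.    -1.   ]]
```

View pics/w1.png

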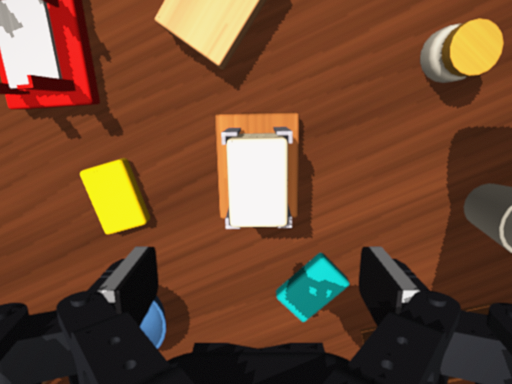

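The wrist view shows the ivory bar at about (227–288, 136–228), well aligned with the jaws. I'll segment it and cross-check the height.

Run:
```python
from h import *
import pickle
P=pickle.load(open("w1.pkl","rb"));im=cv2.imread("pics/w1.png")
m=((im.min(2)>215)).astype(np.uint8); m[:, :205]=0;m[:,310:]=0;m[:120]=0;m[240:]=0
m=cv2.morphologyEx(m,cv2.MORPH_OPEN,np.ones((7,7)))
c=max(cv2.findContours(m,0,2)[0],key=cv2.contourArea)
r=cv2.minAreaRect(c);b=cv2.boxPoints(r);print(r,b)
for z in(.093,.098,.103):
    w=np.array([onz(P,*p,z) for p in b]);print(z,w.mean(0).round(4),[np.linalg.norm(w[i]-w[i-1]).round(4) for i in range(4)],[np.degrees(np.arctan2(*(w[i]-w[i-1])[1::-1])).round(1) for i in range(4)])
S=imaging.camera_params("scene");D=imaging.camera_params("side")
q=lambda l,x,y:np.mean([(x+u/5-.4,y+v/5-.4) for u,v in l],0)
a=q([(218,40),(106,88),(142,135),(262,90)],165,155);d=q([(170,47),(115,80),(216,117),(278,83)],230,145)
w=b.mean(0)
print(tri(S,a,P,w),tri(D,d,P,w),tri(S,a,D,d))
```

```text
((255.99996948242188, 181.99996948242188), (85.99998474121094, 55.99999237060547), 90.0) [[227.99997 138.99997]
 [283.99997 138.99997]
 [283.99997 224.99997]
 [227.99997 224.99997]]
0.093 [ 0.4955 -0.2234  0.093 ] [np.float64(0.0752), np.float64(0.0462), np.float64(0.0752), np.float64(0.0494)] [np.float64(154.7), np.float64(66.0), np.float64(-22.9), np.float64(-114.0)]
0.098 [ 0.4944 -0.2229  0.098 ] [np.float64(0.0739), np.float64(0.0454), np.float64(0.0739), np.float64(0.0486)] [np.float64(154.7), np.float64(66.0), np.float64(-22.9), np.float64(-114.0)]
0.103 [ 0.4934 -0.2224  0.103 ] [np.float64(0.0726), np.float64(0.0446), np.float64(0.0725), np.float64(0.0477)] [np.float64(154.7), np.float64(66.0), np.float64(-22.9), np.float64(-114.0)]
(array([ 0.49324209, -0.22199325,  0.09648183]), np.float64(0.001253060894763624)) (array([ 0.49557579, -0.22229488,  0.09600311]), np.float64(0.0037005708810074903)) (array([ 0.49598423, -0.21841861,  0.09897713]), np.float64(0.0016696187240337365))
```

Call:
servo_tool(series=[[0,0,0,0.0014,-0.0017,0.03,0.062],[0,0,0,0,0,0.03,0.062],[0,0,0,0,0,0.03,0.062],[0,0,0,0,0,0.02,0.062],[0,0,0,0,0,0,0.062],[0,0,0,0,0,0,0.062]], force=20)

```text
t: 3.82
position: [0.496, -0.2224, 0.1411]
eef_rot: [[-0.914, 0.406, 0.001], [0.406, 0.914, -0.0], [-0.001, 0.0, -1.0]]
contact_force: [0.2, -0.1, 0.2]
grip_width: 0.729
```

Run:
```python
from h import *
s=telemetry.sense(); print(s['t'],s['q'].round(3),s['position'],s['grip_width'])
f=lambda im,x,y,w,h:cv2.resize(im[y:y+h,x:x+w],(400,400),interpolation=cv2.INTER_CUBIC)
im={n:imaging.camera(n) for n in["scene","side","wrist"]}
for n in im: cv2.imwrite(f"pics/{n}2.png",im[n])
cv2.imwrite("pics/z2.png",np.hstack([f(im["scene"],165,135,80,80),f(im["side"],230,125,80,80)]))
```

```text
3.825 [-0.422  0.359 -0.292  0.918  0.    -0.003] [ 0.49597744 -0.22237372  0.14109995] 0.7291153071971654
```

View pics/z2.png

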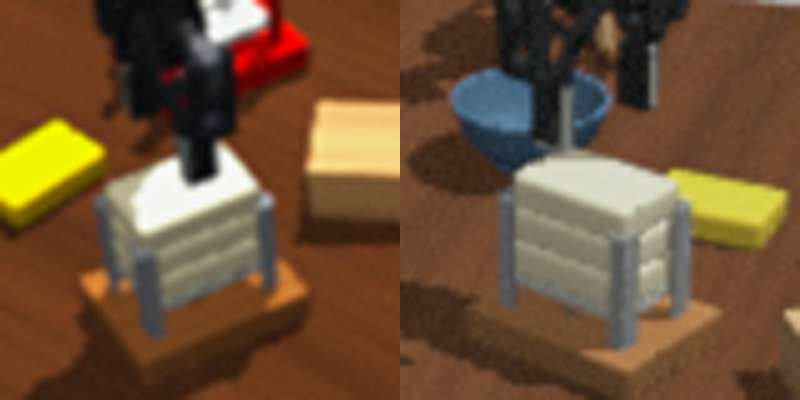

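View pics/wrist2.png

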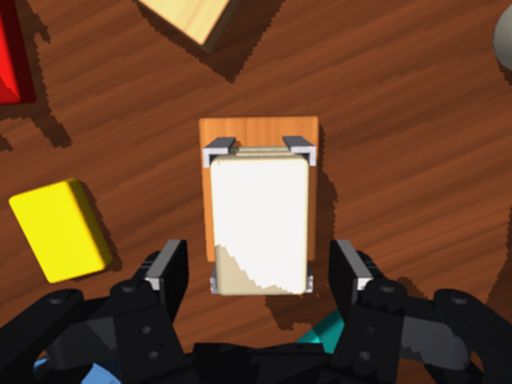

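Run:
```python
from h import *
import pickle
P1=pickle.load(open("w1.pkl","rb"));P=imaging.camera_params("wrist")
S=imaging.camera_params("scene");D=imaging.camera_params("side")
a=[(227,136.5),(288.5,136),(287,227.5),(229.5,228)]; b=[(211,156.5),(309.5,156.5),(307,294.5),(216,294.5)]
X=[]
for p,q in zip(a,b):
    x,e=tri(P1,p,P,q);X.append(x);print(x.round(4),e.round(4))
print(np.mean(X,0))
for z in(.094,.097,.1):
    w=np.array([onz(P,*p,z) for p in b]);print(z,w.mean(0).round(4),[np.linalg.norm(w[i]-w[i-1]).round(4) for i in range(4)],[np.degrees(np.arctan2(*(w[i]-w[i-1])[1::-1])).round(1) for i in range(4)])
print("tip",tri(S,(204.8,171.2),D,(261.5,154.4)))
R=telemetry.sense()['eef_rot'];t=telemetry.sense()['position']
for dz in (.011,.015,.019):
    print(dz,[ [proj(C,t+R@np.array([x,y,dz])).round(1).tolist() for x in(-.011,.011) for y in (.031,.045)] for C in(S,D)])
print(proj(P,t+R@np.array([0,0.031,.015])),proj(P,t+R@np.array([0,-0.031,.015])))
```

```text
[ 0.4493 -0.2283  0.0986] 0.0
[ 0.4697 -0.183   0.0955] 0.0007
[ 0.5421 -0.214   0.0958] 0.0008
[ 0.5225 -0.2614  0.0936] 0.0005
[ 0.49589779 -0.22168485  0.09585977]
0.094 [ 0.4963 -0.2219  0.094 ] [np.float64(0.0793), np.float64(0.0503), np.float64(0.0793), np.float64(0.0521)] [np.float64(156.1), np.float64(66.1), np.float64(-22.7), np.float64(-113.9)]
0.097 [ 0.4952 -0.2215  0.097 ] [np.float64(0.0779), np.float64(0.0494), np.float64(0.0779), np.float64(0.0512)] [np.float64(156.1), np.float64(66.1), np.float64(-22.7), np.float64(-113.9)]
0.1 [ 0.4942 -0.221   0.1   ] [np.float64(0.0765), np.float64(0.0485), np.float64(0.0765), np.float64(0.0502)] [np.float64(156.1), np.float64(66.1), np.float64(-22.7), np.float64(-113.9)]
tip (array([ 0.50881926, -0.19124432,  0.12717239]), np.float64(0.0014132051001925167))
0.011 [[[200.2, 171.0], [202.5, 173.9], [207.4, 168.3], [209.7, 171.1]], [[258.4, 151.8], [254.9, 153.6], [265.0, 154.2], [261.5, 156.0]]]
0.015 [[[200.3, 172.1], [202.6, 175.0], [207.5, 169.4], [209.8, 172.2]], [[258.4, 153.2], [254.9, 155.0], [264.9, 155.6], [261.5, 157.4]]]
0.019 [[[200.5, 173.2], [202.7, 176.1], [207.6, 170.5], [209.9, 173.3]], [[258.4, 154.6], [254.9, 156.4], [264.9, 157.0], [261.4, 158.8]]]
[329.16425888 255.86615026] [191.09446779 255.76569736]
```

Fingertips are about 14 mm ahead of the TCP at this opening, and the bar top is at about 0.098. I'll descend so the tips stand at about 0.0865, roughly 8.5 mm above the underside.

Call:
servo_tool(series=[[0,0,0,0,0.0005,0.02,0.062],[0,0,0,0,0,0.0195,0.062],[0,0,0,0,0,0,0.062],[0,0,0,0,0,0,0.062]])

```text
t: 4.47
position: [0.4963, -0.222, 0.1018]
eef_rot: [[-0.914, 0.406, 0.001], [0.406, 0.914, -0.001], [-0.001, -0.0, -1.0]]
contact_force: [0.4, 0.3, -0.1]
grip_width: 0.723
```

Run:
```python
from h import *
s=telemetry.sense(); print(s['t'],s['position'],s['grip_width'],s['contact_force'])
f=lambda im,x,y,w,h:cv2.resize(im[y:y+h,x:x+w],(400,400),interpolation=cv2.INTER_CUBIC)
im={n:imaging.camera(n) for n in["scene","side"]}
for n in im: cv2.imwrite(f"pics/{n}3.png",im[n])
cv2.imwrite("pics/z3.png",np.hstack([f(im["scene"],165,135,80,80),f(im["side"],230,125,80,80)]))
```

```text
4.475 [ 0.49628433 -0.22198648  0.10180371] 0.7230825521509521 [ 0.4155468   0.32840388 -0.14131236]
```

View pics/z3.png

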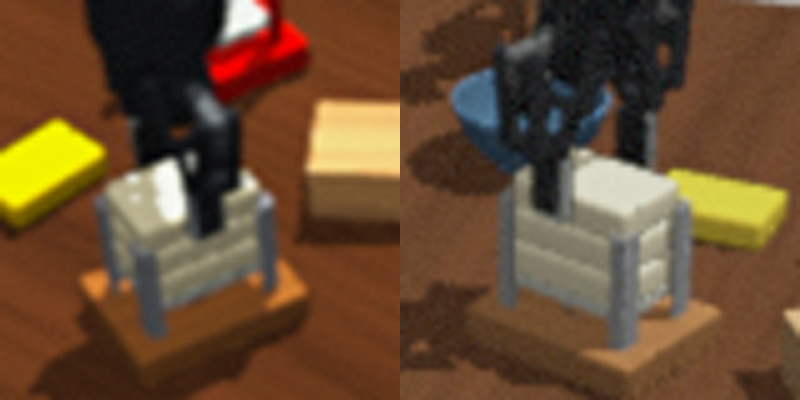

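The tips stand around mid-height of the top bar and clear of the second one. Now I'll close.

Call:
servo_tool(series=[[0,0,0,0,0,0,0.04],[0,0,0,0,0,0,0.04],[0,0,0,0,0,0,0.04],[0,0,0,0,0,0,0.04]], force=30)

```text
t: 5.08
position: [0.4958, -0.2218, 0.1009]
eef_rot: [[-0.914, 0.406, 0.0], [0.406, 0.914, -0.0], [-0.0, -0.0, -1.0]]
contact_force: [-0.1, -0.5, -0.6]
grip_width: 0.579
```

Call:
servo_tool(series=[[0,0,0,0,0,-0.004,0.04],[0,0,0,0,0,-0.006,0.04],[0,0,0,0,0,-0.01,0.04],[0,0,0,0,0,-0.015,0.04],[0,0,0,0,0,-0.02,0.04],[0,0,0,0,0,-0.02,0.04],[0,0,0,0,0,-0.02,0.04],[0,0,0,0,0,0,0.04],[0,0,0,0,0,0,0.04]])

```text
t: 6.2
position: [0.4954, -0.2216, 0.1956]
eef_rot: [[-0.914, 0.406, -0.0], [0.406, 0.914, 0.0], [0.0, 0.0, -1.0]]
contact_force: [-0.5, 0.0, -1.2]
grip_width: 0.575
```

Run:
```python
from h import *
s=telemetry.sense(); print(s['t'],s['position'],s['grip_width'],s['contact_force'])
f=lambda im,x,y,w,h:cv2.resize(im[y:y+h,x:x+w],(400,400),interpolation=cv2.INTER_CUBIC)
im={n:imaging.camera(n) for n in["scene","side","wrist"]}
for n in im: cv2.imwrite(f"pics/{n}4.png",im[n])
cv2.imwrite("pics/z4.png",np.hstack([f(im["scene"],150,115,100,100),f(im["side"],220,105,100,100)]))
```

```text
6.2 [ 0.49540601 -0.22158063  0.19564137] 0.5754963331689701 [-0.50006857  0.04089426 -1.18803029]
```

View pics/z4.png

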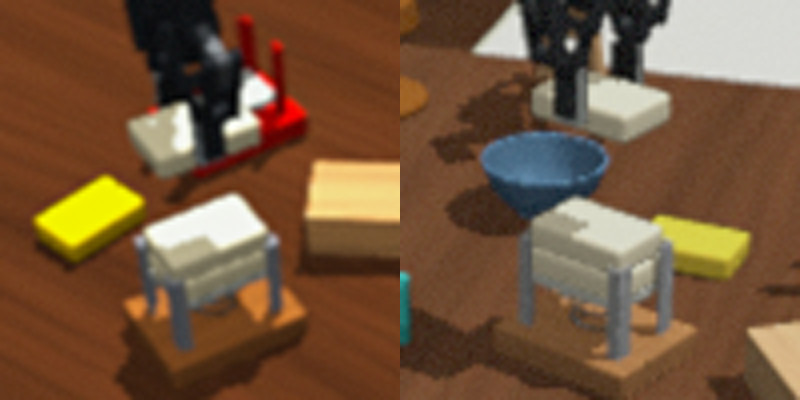

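View pics/wrist4.png

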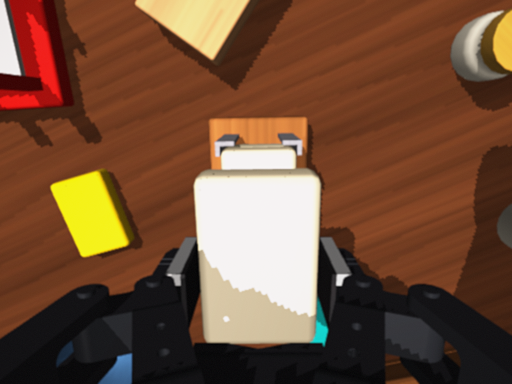

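The bar is lifted and level, and the next one has risen. I'll measure how the bar sits in the grip and work out the move to the dish.

Run:
```python
from h import *
P=imaging.camera_params("wrist");S=imaging.camera_params("scene");D=imaging.camera_params("side")
s=telemetry.sense();R=s['eef_rot'];t=s['position']
b=[(194,169.5),(321.5,168.5),(316.5,343.5),(203,344)]
for dz in(.002,.004,.006,.008):
    w=np.array([onz(P,*p,t[2]-dz) for p in b]);print(dz,(R.T@(w.mean(0)-t)).round(4),[np.linalg.norm(w[i]-w[i-1]).round(4) for i in range(4)],[np.degrees(np.arctan2(*(w[i]-w[i-1])[1::-1])).round(1) for i in range(4)])
q=lambda x,y,u,v:(x+u/4-.4,y+v/4-.4)
print("bot +x+y",tri(S,q(150,115,165,180),D,q(220,105,-400+535,107)))
print("bot -x+y",tri(S,q(150,115,259,140),D,q(220,105,-400+628,139)))
print("next top", onz(S,*q(150,115,150,248),.098),)
g=np.array([.564,.207,0.13])
print("to dish world",g-t,"tool",R.T@(g-t))
# obstacles: jar
print("jar",onz(S,270,205,.05),onz(D,255,222,.05),"cup",onz(S,232,245,.07), onz(D,185,203,.07))
```

```text
0.002 [ 0.003  -0.0006  0.002 ] [np.float64(0.0778), np.float64(0.0484), np.float64(0.0779), np.float64(0.0499)] [np.float64(156.2), np.float64(66.6), np.float64(-22.8), np.float64(-113.6)]
0.004 [ 0.0021 -0.0006  0.004 ] [np.float64(0.079), np.float64(0.0492), np.float64(0.0791), np.float64(0.0507)] [np.float64(156.2), np.float64(66.6), np.float64(-22.8), np.float64(-113.6)]
0.006 [ 0.0011 -0.0006  0.006 ] [np.float64(0.0802), np.float64(0.05), np.float64(0.0803), np.float64(0.0514)] [np.float64(156.2), np.float64(66.6), np.float64(-22.8), np.float64(-113.6)]
0.008 [ 0.0001 -0.0006  0.008 ] [np.float64(0.0814), np.float64(0.0507), np.float64(0.0816), np.float64(0.0522)] [np.float64(156.2), np.float64(66.6), np.float64(-22.8), np.float64(-113.6)]
bot +x+y (array([ 0.53671005, -0.21014419,  0.17929579]), np.float64(0.0031864332527235784))
bot -x+y (array([ 0.46810744, -0.18550218,  0.17716734]), np.float64(8.220492490942113e-05))
next top [ 0.53072173 -0.24062727  0.098     ]
to dish world [ 0.06899832  0.42839545 -0.0648708 ] tool [0.11062997 0.41954362 0.06508313]
jar [ 0.45368091 -0.0116103   0.05      ] [0.46882871 0.0033324  0.05      ] cup [ 0.63823829 -0.00581257  0.07      ] [0.64216941 0.00077883 0.07      ]
```

Call:
servo_tool(series=[[0,0,0,0.006,0.023,0,0.04],[0,0,0,0.012,0.045,0,0.04],[0,0,0,0.012,0.048,0,0.04],[0,0,0,0.012,0.048,0,0.04],[0,0,0,0.013,0.048,0,0.04],[0,0,0,0.013,0.048,0,0.04],[0,0,0,0.012,0.048,0,0.04],[0,0,0,0.012,0.048,0,0.04],[0,0,0,0.012,0.045,0,0.04],[0,0,0,0.005,0.019,0,0.04]])

```text
t: 7.6
position: [0.5663, 0.2087, 0.1948]
eef_rot: [[-0.915, 0.403, -0.001], [0.403, 0.915, -0.0], [0.001, -0.001, -1.0]]
contact_force: [0.2, -0.4, -0.3]
grip_width: 0.573
```

Call:
servo_tool(series=[[0,0,0,0,0,0,0.04],[0,0,0,0,0,0,0.04],[0,0,0,0,0,0,0.04]])

```text
t: 7.98
position: [0.5663, 0.2048, 0.1958]
eef_rot: [[-0.913, 0.408, -0.0], [0.408, 0.913, -0.001], [0.0, -0.001, -1.0]]
contact_force: [-0.6, -0.3, -0.9]
grip_width: 0.58
```

Run:
```python
from h import *
s=telemetry.sense(); print(s['t'],s['q'].round(3),s['position'],s['grip_width'],s['contact_force'])
f=lambda im,x,y,w,h:cv2.resize(im[y:y+h,x:x+w],(400,400),interpolation=cv2.INTER_CUBIC)
im={n:imaging.camera(n) for n in["scene","side","wrist"]}
for n in im: cv2.imwrite(f"pics/{n}5.png",im[n])
cv2.imwrite("pics/z5.png",np.hstack([f(im["scene"],272,205,100,100),f(im["side"],132,205,100,100)]))
```

```text
7.975 [ 0.347  0.418 -0.046  1.107 -0.     0.767] [0.56625029 0.20483832 0.19584503] 0.5798013355608375 [-0.5565125  -0.2617818  -0.89430383]
```

View pics/z5.png

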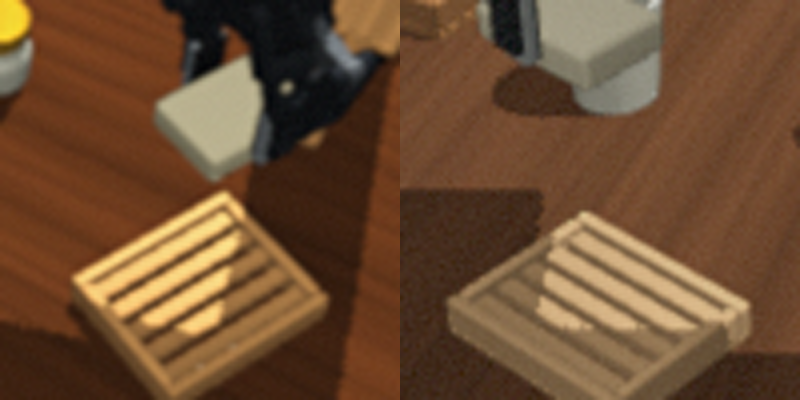

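View pics/wrist5.png

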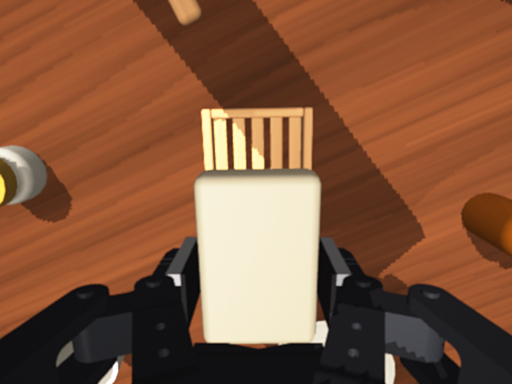

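The wrist view shows the dish end rim from (202,109) to (312,107) behind the centred bar, so I'll cross-check the dish's centre with it.

Run:
```python
from h import *
P=imaging.camera_params("wrist");S=imaging.camera_params("scene");D=imaging.camera_params("side")
s=telemetry.sense();R=s['eef_rot'];t=s['position']
A=onz(P,201.5,108.5,.021);B=onz(P,313,107,.021);e=(A-B)
print(A,B,np.linalg.norm(e),np.degrees(np.arctan2(e[1],e[0])))
n=np.array([-e[1],e[0],0])/np.linalg.norm(e); 
for sg in(1,-1): print("centre",(A+B)/2+sg*.061*n)
print("dish in tool",R.T@(np.array([.564,.207,.021])-t))
b=[(194.5,170),(321,170),(317,343),(203,343)]
w=np.array([onz(P,*p,t[2]-.0025) for p in b]);print("bar",(R.T@(w.mean(0)-t)).round(4))
# bottom corner heights
q=lambda x,y,u,v:(x+u/4-.4,y+v/4-.4)
for z in (.172,.176,.180):print(z, [ (R.T@(onz(C,*p,z)-t)).round(4).tolist() for C,p in((S,q(272,205,213,180)),(D,q(132,205,188,86)),(S,q(272,205,158,122)))])
```

```text
[0.48926108 0.18549778 0.021     ] [0.52697641 0.27329207 0.021     ] 0.09555252253876897 -113.24775736382577
centre [0.56416595 0.20531774 0.021     ]
centre [0.45207154 0.25347211 0.021     ]
dish in tool [0.00291944 0.00046974 0.17499568]
bar [ 0.0028 -0.0006  0.0025]
0.172 [[-0.0297, 0.0207, 0.024], [0.0311, 0.0176, 0.024], [-0.0297, -0.0252, 0.024]]
0.176 [[-0.0321, 0.0228, 0.02], [0.0358, 0.0214, 0.02], [-0.0321, -0.0228, 0.02]]
0.18 [[-0.0345, 0.0249, 0.016], [0.0406, 0.0252, 0.016], [-0.0346, -0.0204, 0.016]]
```

Dish centre and bar are aligned to about 1 mm. I'll lower to about 10 mm above and look.

Call:
servo_tool(series=[[0,0,0,0,0.001,0.03,0.04],[0,0,0,0,0,0.035,0.04],[0,0,0,0,0,0.035,0.04],[0,0,0,0,0,0.03,0.04],[0,0,0,0,0,0.015,0.04],[0,0,0,0,0,0,0.04],[0,0,0,0,0,0,0.04],[0,0,0,0,0,0,0.04]])

```text
t: 9.12
position: [0.568, 0.2077, 0.0523]
eef_rot: [[-0.914, 0.406, 0.003], [0.406, 0.914, 0.001], [-0.002, 0.002, -1.0]]
contact_force: [-0.5, 0.6, -0.6]
grip_width: 0.576
```

Run:
```python
from h import *
s=telemetry.sense(); print(s['t'],s['position'],s['grip_width'],s['contact_force'])
f=lambda im,x,y,w,h:cv2.resize(im[y:y+h,x:x+w],(400,400),interpolation=cv2.INTER_CUBIC)
im={n:imaging.camera(n) for n in["scene","side"]}
for n in im: cv2.imwrite(f"pics/{n}6.png",im[n])
cv2.imwrite("pics/z6.png",np.hstack([f(im["scene"],282,225,80,80),f(im["side"],142,235,80,80)]))
```

```text
9.125 [0.56797431 0.2077124  0.05225267] 0.5756028345920688 [-0.45325995  0.60887246 -0.56174727]
```

View pics/z6.png

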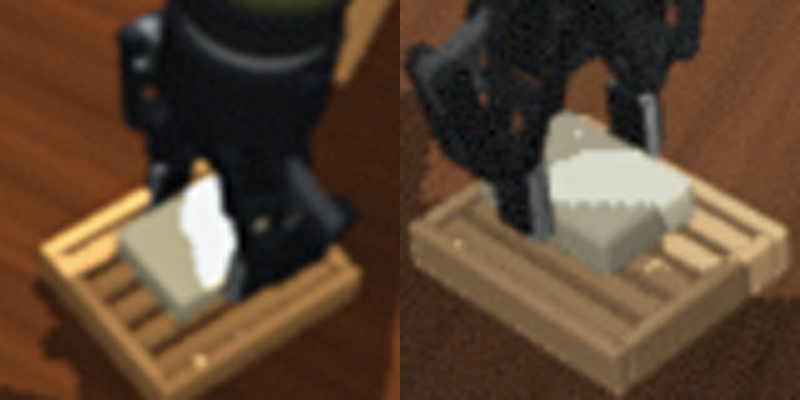

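Call:
servo_tool(series=[[0,0,0,0,0,0.004,0.04],[0,0,0,0,0,0.004,0.04],[0,0,0,0,0,0.002,0.04],[0,0,0,0,0,0,0.04]])

```text
t: 9.72
position: [0.5665, 0.2072, 0.0404]
eef_rot: [[-0.914, 0.406, -0.001], [0.406, 0.914, -0.0], [0.001, -0.001, -1.0]]
contact_force: [-0.1, 0.3, -0.5]
grip_width: 0.57
```

Call:
servo_tool(series=[[0,0,0,0,0,0.002,0.04],[0,0,0,0,0,0,0.04]])

```text
t: 9.98
position: [0.5668, 0.2073, 0.0387]
eef_rot: [[-0.914, 0.406, -0.0], [0.406, 0.914, -0.0], [0.0, -0.0, -1.0]]
contact_force: [0.1, 1.0, -1.6]
grip_width: 0.579
```

Call:
servo_tool(series=[[0,0,0,0,0,0.001,0.04],[0,0,0,0,0,0,0.04]])

```text
t: 10.22
position: [0.5669, 0.2073, 0.0379]
eef_rot: [[-0.914, 0.406, 0.0], [0.406, 0.914, 0.0], [-0.0, 0.0, -1.0]]
contact_force: [0.0, -0.3, -0.8]
grip_width: 0.574
```

Call:
servo_tool(series=[[0,0,0,0,0,0.001,0.04],[0,0,0,0,0,0,0.04]])

```text
t: 10.48
position: [0.5669, 0.2074, 0.0378]
eef_rot: [[-0.914, 0.406, 0.001], [0.406, 0.914, 0.0], [-0.0, 0.0, -1.0]]
contact_force: [-2.0, -0.3, 5.4]
grip_width: 0.573
```

Call:
servo_tool(series=[[0,0,0,0,0,0.001,0.04],[0,0,0,0,0,0,0.04]])

```text
t: 10.72
position: [0.5669, 0.2074, 0.0377]
eef_rot: [[-0.914, 0.406, 0.001], [0.406, 0.914, 0.0], [-0.001, 0.001, -1.0]]
contact_force: [-3.4, -0.9, 11.0]
grip_width: 0.575
```

Run:
```python
from h import *
s=telemetry.sense(); print(s['t'],s['position'],s['grip_width'],s['contact_force'])
f=lambda im,x,y,w,h:cv2.resize(im[y:y+h,x:x+w],(400,400),interpolation=cv2.INTER_CUBIC)
im={n:imaging.camera(n) for n in["scene","side"]}
for n in im: cv2.imwrite(f"pics/{n}7.png",im[n])
cv2.imwrite("pics/z7.png",np.hstack([f(im["scene"],282,225,80,80),f(im["side"],142,235,80,80)]))
```

```text
10.725 [0.56693537 0.20736712 0.03774432] 0.5754423773578958 [-3.39353944 -0.94402794 11.03403315]
```

View pics/z7.png

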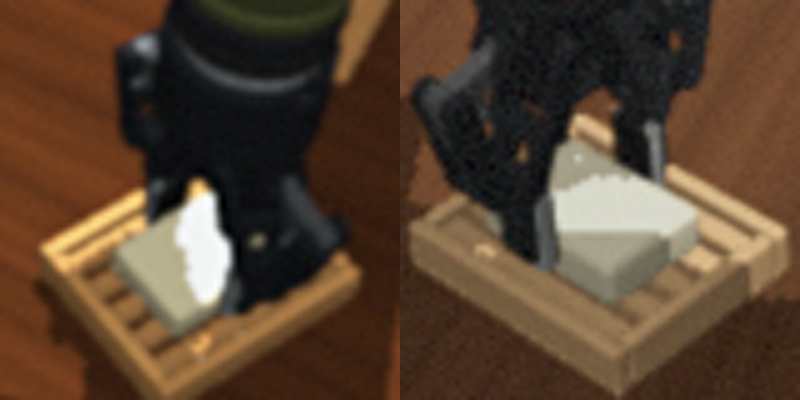

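Contact came at TCP z 0.038, which puts the bar's underside on the slats. That matches the 22 mm expected from the grasp. I'll relieve the pressure, open slightly, then go up.

Call:
servo_tool(series=[[0,0,0,0,0,-0.0015,0.04],[0,0,0,0,0,0,0.05],[0,0,0,0,0,0,0.056],[0,0,0,0,0,0,0.057],[0,0,0,0,0,0,0.058],[0,0,0,0,0,0,0.058]], force=20)

```text
t: 11.58
position: [0.5668, 0.2073, 0.0372]
eef_rot: [[-0.914, 0.406, -0.0], [0.406, 0.914, -0.0], [0.0, -0.0, -1.0]]
contact_force: [0.0, -0.0, 0.4]
grip_width: 0.683
```

Call:
servo_tool(series=[[0,0,0,0,0,-0.004,0.06],[0,0,0,0,0,-0.008,0.062],[0,0,0,0,0,-0.015,0.062],[0,0,0,0,0,-0.03,0.062],[0,0,0,0,0,-0.03,0.062],[0,0,0,0,0,-0.03,0.062],[0,0,0,0,0,-0.03,0.062],[0,0,0,0,0,0,0.062],[0,0,0,0,0,0,0.062]])

```text
t: 12.7
position: [0.5666, 0.2072, 0.1843]
eef_rot: [[-0.914, 0.406, 0.0], [0.406, 0.914, -0.0], [-0.0, -0.0, -1.0]]
contact_force: [0.5, -0.5, -0.1]
grip_width: 0.724
```

Run:
```python
from h import *
s=telemetry.sense(); print(s['t'],s['position'],s['grip_width'],s['contact_force'])
f=lambda im,x,y,w,h:cv2.resize(im[y:y+h,x:x+w],(400,300),interpolation=cv2.INTER_CUBIC)
im={n:imaging.camera(n) for n in["scene","side","wrist"]}
for n in im: cv2.imwrite(f"pics/{n}8.png",im[n])
a,b=im["scene"],im["side"]
cv2.imwrite("pics/z8.png",np.vstack([np.hstack([f(a,165,155,80,60),f(a,282,245,80,60)]),np.hstack([f(b,230,145,80,60),f(b,142,255,80,60)])]))
```

```text
12.7 [0.56659621 0.20721838 0.18434772] 0.7235848078095763 [ 0.45420102 -0.50934461 -0.09865874]
```

View pics/z8.png

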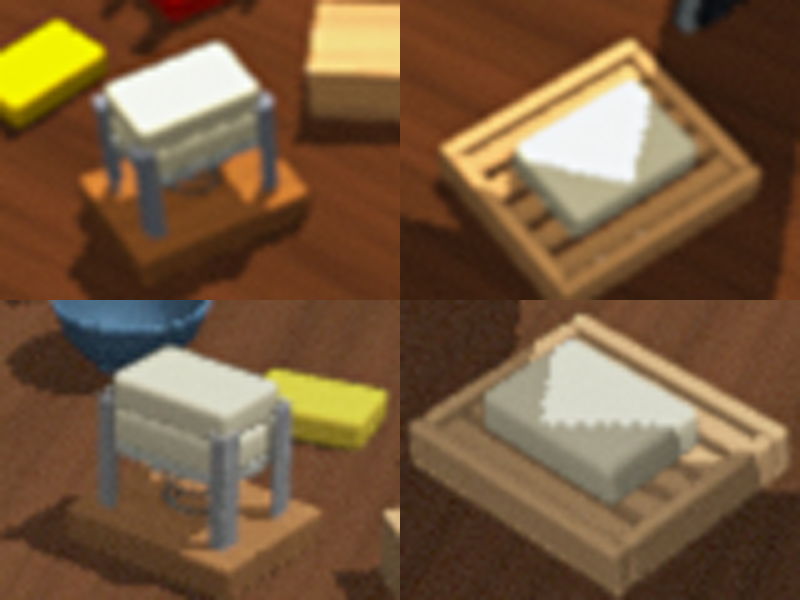

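View pics/wrist8.png

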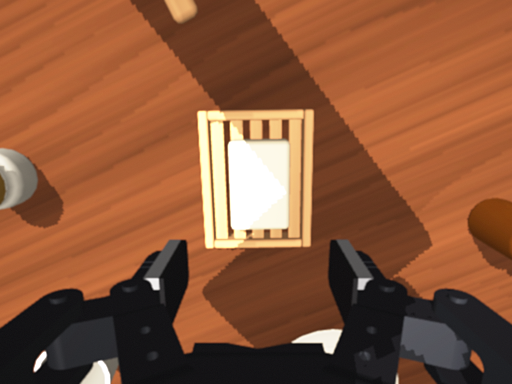

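The bar lies flat and centred in the dish, with the gripper clear. One numeric check, then hand in.

Run:
```python
from h import *
P=imaging.camera_params("wrist");S=imaging.camera_params("scene");D=imaging.camera_params("side");R=telemetry.sense()['eef_rot']
b=np.array([onz(P,*p,.036) for p in[(228,140),(290,140),(288,230.5),(230.5,231)]])
d=np.array([onz(P,*p,.021) for p in[(197.5,110.5),(313.5,109),(310,247.5),(205,249)]])
print("bar-dish, tool axes mm",(R.T@(b.mean(0)-d.mean(0))*1000).round(1))
for w in(b,d):print([np.linalg.norm(w[i]-w[i-1]).round(4) for i in range(4)],[np.degrees(np.arctan2(*(w[i]-w[i-1])[1::-1])).round(1) for i in range(4)])
q=lambda x,y,u,v:(x+u/5-.4,y+v/5-.4)
print("bar top corners",*[tri(S,q(282,245,*p),D,q(142,255,*r))[0].round(4) for p,r in(((180,222-8),(88,100)),((295,150),(212,180)),((238,80),(297,110)))])
print("next top",*[tri(S,q(165,155,*p),D,q(230,145,*r))[0].round(4) for p,r in(((142,135),(115,80)),((262,90),(216,117)),((218,42),(278,85)))])
s=telemetry.sense();print(s['t'],np.abs(s['dq']).max(),s['contact_force'])
env.hand_in()
```

```text
bar-dish, tool axes mm [ -0.2   2.2 -15. ]
[np.float64(0.0772), np.float64(0.0494), np.float64(0.0767), np.float64(0.0492)] [np.float64(156.4), np.float64(66.1), np.float64(-23.8), np.float64(-113.3)]
[np.float64(0.123), np.float64(0.0953), np.float64(0.1227), np.float64(0.0961)] [np.float64(156.6), np.float64(66.8), np.float64(-23.0), np.float64(-113.0)]
bar top corners [0.6057 0.2161 0.0339] [0.5405 0.2441 0.0308] [0.522  0.2038 0.0366]
next top [ 0.538  -0.2124  0.0973] [ 0.4738 -0.1778  0.1012] [ 0.4528 -0.227   0.0992]
12.85 0.0025596649914778943 [-0.49697051 -0.43268088 -0.1338904 ]
the job is handed in; nothing more can be done
```

I took the top bar off the caddy, lowered it onto the dish's slats with contact felt at 5–11 N, let go and handed in at about 12.9 s.

**Last checks:**
- **Dish:** the bar lies flat and about 2 mm from the dish's centre, with its long side within 1° of the dish's.
- **Caddy:** the second bar has risen into place. Its top is at about 0.099 m, so its centre is at about 0.089 m.
- **Gripper:** it is clear of everything, about 15 cm up, and reads no contact force.

**Disagreements:**
- **Bar in dish, top height:** hand-read corners in the two room cameras gave 31–37 mm, against the 36 mm expected. I put this down to pixel-reading error, because the contact height and the pictures both show the bar on the slats.
- **Underside below the TCP:** camera estimates ranged from 16 to 23 mm before placing. Contact showed about 22 mm.

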